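Close up the sanding-block row and set the keeper

TASK

The three cork sanding blocks lie touching one another in the aluminium channel of the facing fixture. With the fingertips, push them along the channel as one row, without letting them come apart, until the row is fully home against the blue end stop; then push the steel keeper arm with the red knob round until it lies square across the channel behind the last block. Grasp and lift nothing, and leave the other things on the bench where they are.

Things in the scene. Friction and masses are not known exactly. Their poses are not given: they have to be found in the camera images.
- fixture: fixed fixture: aluminium channel 320 mm long along its y axis (+y to the end stop, roughly the robot's left) and 110 mm wide along x (+x away from the robot), z up; origin at the centre of its underside. Floor 6 mm thick; side walls 10 mm thick, tops at z = 20 mm, 89 mm apart inside; the -y end is open. Seated blocks have their origins at x = 0 and y = 124, 72 and 20 mm
- stop_face (a point): middle of the lower edge of the blue end stop's inner face, at fixture x = 0, y = 150 mm, z = 6 mm; the stop crosses the channel, 12 mm thick, its top at z = 32 mm. The row starts 60 to 110 mm short of it, with hair gaps at most between the blocks
- seat_rear (a point): on the channel's centre line, at fixture y = -6 mm, z = 6 mm (channel floor): where the rear face of the last block stands when the row is fully home
- block_front: cork sanding block, light brown, 52 mm long along the channel, 86 mm across it, 30 mm high, 0.06 to 0.11 kg; origin at the centre of its underside, its x axis along the channel towards the end stop, z up. The one nearest the end stop
- block_middle: cork sanding block, light brown, 52 mm long along the channel, 86 mm across it, 30 mm high, 0.06 to 0.11 kg; origin at the centre of its underside, its x axis along the channel towards the end stop, z up. The one in the middle of the row
- block_rear: cork sanding block, light brown, 52 mm long along the channel, 86 mm across it, 30 mm high, 0.06 to 0.11 kg; origin at the centre of its underside, its x axis along the channel towards the end stop, z up. The last one, farthest from the end stop; its rear face, 26 mm behind its origin, is the one to push on
- keeper (a joint): angle (rad) of the keeper arm about the vertical axis at keeper_pivot. 0: open, parallel to the channel outside its robot-side wall, pointing to fixture -y; starts from -0.3 (swung out to the robot) to 0.15. Grows counter-clockwise seen from above to its limit 1.571: square across, pointing to fixture +x, 3 mm behind the seated row. Friction 0.03 N m; stays where left
- keeper_pivot (a point): on the keeper's pivot axis, at fixture x = -62, y = -15 mm, 27 mm above the bench; a round boss of 20 mm diameter reaching up to 37 mm. The steel arm is 12 mm wide and 86 mm long from this axis, from z = 22 to 31 mm above the bench, passing 2 mm over the channel walls
- keeper_knob (a point): middle of the red knob, an upright pin of 12 mm diameter on the keeper arm, 76 mm from the pivot axis; it stands from z = 31 to 53 mm above the bench, this point 42 mm above it
- dresser: reddish dressing stick 29x150x24 mm lying beyond the end stop; bystander; origin at the centre of its underside, y along it
- lime_brush: lime green slim brush 16x143x16 mm lying along the far wall of the fixture; bystander; origin at the centre of its underside, y along it
- glue_bottle: yellow glue bottle with red spout, 39 mm in diameter, 112 mm high, standing behind on the left; bystander; origin at the centre of its underside
- spanner: steel spanner 32x191x8 mm on the front edge of the bench at the right; bystander; origin at the centre of its underside
- nagura: dark oval rubbing stone 60x74x27 mm at the right; bystander; origin at the centre of its underside
Mind the look-alikes: they are no part of the job. What is shaped like the block_front but pink is not meant.

How it is judged:
By the outcome, as a careful person would: the job done as asked, in the order asked, and still so for the second after the job is handed in, with the robot touching nothing.
It also fails if it takes over 48 s, if anything falls off the work surface, if the arm or the gripper's body presses on something with over 40 N, if the wrist force passes 120 N, or if a joint passes its speed limit or range.

ROBOT

A 7-joint arm with a two-finger parallel gripper is mounted at the origin on a cart in front of the work surface, level with it; the furniture and walls round the work are solid. World frame = base frame: x ahead of the robot, y to its left, z up, the work surface at z = 0. Lengths are in mm, angles in rad, forces in N, time in s.
With the tool pointing down it reaches from about 400 to 900 mm from the base axis. Payload 5.6 kg.
Tool frame: the origin (TCP) lies midway between the tips of the shut fingers; the grasp point (between the pads) lies 19 mm behind it; z points along the fingers, y is the line along which they close (so a half turn about z gives the same grasp; the last joint's range is limited). The gripper opens to 92 mm and grips with 3 to 60 N. Pads are 20 mm wide; open, the fingers measure 128 mm over their backs; the gripper's body (75 mm by 189 mm) begins 69 mm behind the grasp point.
Start: joints at [-0.043, 0.468, -0.012, 1.603, 0.006, 1.071, -0.056], TCP at [650.007, -0.044, 214.592] pointing down, gripper open.
Joint ranges: [-2.53, 2.53], [-0.31, 2.02], [-1.57, 1.55], [0.28, 2.44], [-1.29, 4.43], [0.15, 1.84], [-2.92, 2.92]. Speed limits (rad/s): [2.57, 2.57, 3.14, 3.14, 3.14, 3.14, 3.14].

INTERFACE

Orientations are given as a rotation vector (axis times angle).
In Python, from cell import robot, grip, kin, viewer gives the robot as it stands. Calls block until the motion is done:
- robot.movep(position, orientation): joint-space move of the TCP to a pose.
- robot.servo_line(position, feed=150, rotation=None): straight line of the TCP; rotation=None keeps the orientation; feed is the mean speed in mm/s.
- robot.goto_joints(angles): joint-space move.
- grip(opening, newtons=None): opening from 0.0 (shut) to 1.0 (fully open); newtons is the grip in N (None keeps the last); returns when the fingers have stopped.
- robot.hold(seconds).
- kin.ik(position, orientation): joint angles nearest the present ones, or None.
- robot.observe(): the state.
- viewer.read_camera(name): name is "scene" or "side" or "wrist"; returns the picture (384x512x3 uint8, red, green, blue); there is no depth.
- viewer.camera_info(name): a dict with "camera_matrix" (3x3 intrinsics, pixels), "k1" (the pictures are not rectified: a ray, as slopes to the right and down, at radius r is drawn at 1 + k1 r^2 times it, then the intrinsics apply), "R" (3x3) and "t" (3): a world point X has camera coordinates R X + t. Camera axes: x right, y down, z forward; pixel columns grow to the right and rows downward; lengths in mm; the calibration is good to about 2 mm. A picture is of the moment at which its call begins: read the wrist's pose just before it. camera_info takes no time and is no camera call; for the wrist camera it gives the pose at the moment of the call.
A pose or a line that the arm cannot do raises robot.IKError and nothing moves.
- robot.job_done(): hands the job in; it is judged then, once.
Trained networks look in the newest picture that a camera, given by its name, has taken for a name from the list of things; names that differ only in an ending like _2 or _b are one class to them, and where a whole thing is asked for, a point or a joint stands for the part that bears it (a point fixed in the world has none). Each returns a list of dicts, best first, with "confidence" (0 to 1); they miss things now and then, are a little off and sometimes report something else, mostly with a low value. They report only what shows in the picture. A call takes as long as a camera call. They do not tell look-alikes from the thing itself.
- viewer.silhouettes(name, camera): "mask" (384x512 bool, what is visible of it).
- viewer.pinpoint(name, camera): "at" ([x, y, z] in mm, in the coordinates of the camera as it stood for that picture, good to about 4 mm: a listed point, or the origin of a listed thing).
The state is a dict: "t": time; "joints": joint angles; "joint_velocities": joint speeds; "joint_torque": joint torques, N m; "tcp_pos": TCP position; "tcp_rot": TCP orientation; "contact_force": force on the tool from outside, world axes, zero at the start; "wrist_torque": the same for the moment, N m; "grip_width": opening from 0.0 (shut) to 1.0 (fully open); "grip_force": force on a finger pad.
Only numpy, scipy, OpenCV 4.12 (cv2) and the standard library are available. Lean on these libraries where they do the work, as an engineer would, in place of code of your own. Each camera call takes 0.05 s, during which the arm holds its last target. There are 200 camera calls.

## Working session

There is one attempt and no reset: what is moved stays moved. The work goes in short steps, each a Python script; the robot and the scene stay as the last script left them, time stands still between calls to the robot, and variables do not carry over. Pictures are saved under pics/ and viewed, at most 10 in all, crops included, and the job is handed in when it is done.

```bash
mkdir -p pics; ls
cat > h.py <<'E'
import numpy as np, cv2
from cell import robot, grip, kin, viewer
def look(cam,names):
    i=viewer.camera_info(cam); R=np.array(i["R"]);t=np.array(i["t"])
    im=viewer.read_camera(cam); out={}
    for n in names:
        out[n]=[(np.round(R.T@(np.array(d["at"])-t),1).tolist(),round(d["confidence"],2)) for d in viewer.pinpoint(n,cam)[:3]]
    return im,out
def save(im,n): cv2.imwrite("pics/"+n,im[:,:,::-1])
def proj(cam,X,i=None):
    i=i or viewer.camera_info(cam); c=np.array(i["R"])@np.array(X)+np.array(i["t"]); s=c[:2]/c[2]; s=s*(1+i["k1"]*(s@s)); K=np.array(i["camera_matrix"]); return K[:2,:2]@s+K[:2,2]
E
python3 - <<'E'
from h import *
N=["fixture","stop_face","seat_rear","block_front","block_middle","block_rear","keeper_pivot","keeper_knob"]
ims=[]
for c in("scene","side"):
    im,o=look(c,N); ims.append(im)
    print(c); [print(k,v) for k,v in o.items()]
    save(im,c+"0.png")
s=robot.observe();print(s["t"],s["tcp_rot"],s["contact_force"])
E
```

```text
pics
scene
fixture [([502.6, 148.8, -4.4], 0.69)]
stop_face [([481.0, 297.5, 1.6], 0.62)]
seat_rear [([500.9, 145.7, 1.2], 0.56), ([441.6, 126.6, 26.0], 0.3)]
block_front [([563.0, 465.4, -2.1], 0.81)]
block_middle [([507.0, 115.0, 5.5], 0.82), ([442.7, -235.6, -6.4], 0.2)]
block_rear [([514.4, 60.5, 1.9], 0.7)]
keeper_pivot [([440.2, 126.9, 23.7], 0.79)]
keeper_knob [([439.3, 48.9, 44.0], 0.72)]
side
fixture [([500.2, 150.6, 3.2], 0.79), ([658.0, 375.5, 2.2], 0.43)]
stop_face [([482.6, 298.5, 7.7], 0.71)]
seat_rear [([501.4, 142.7, 2.8], 0.95)]
block_front [([500.9, 167.0, 6.8], 0.75), ([564.2, 464.7, 1.4], 0.74)]
block_middle [([506.5, 111.4, 4.6], 0.78), ([502.9, 150.0, 3.4], 0.17)]
block_rear [([515.1, 65.9, 7.0], 0.56)]
keeper_pivot [([442.7, 126.3, 27.6], 0.95)]
keeper_knob [([442.2, 47.9, 44.4], 0.4)]
0.9 [2.22149416e+00 2.22131214e+00 6.65281981e-06] [-0.85018685 -0.18707229  0.29773867]
```

View pics/scene0.png

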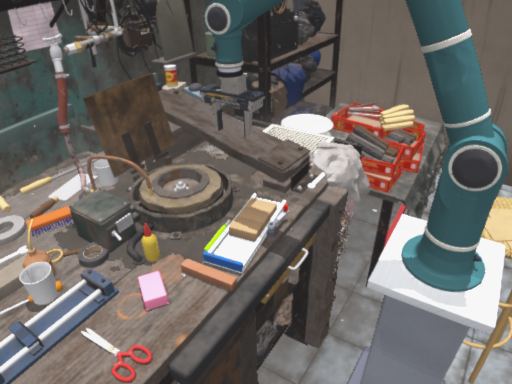

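View pics/side0.png

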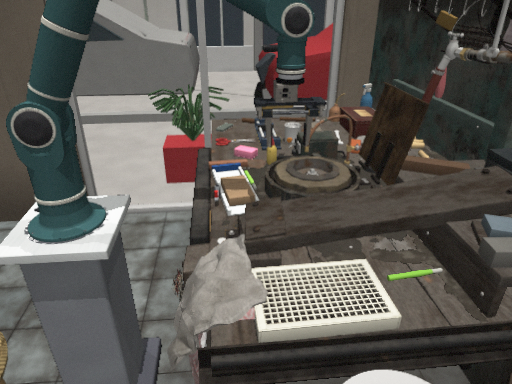

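The row (255,217 in scene) sits short of the blue stop (225,262), with the keeper's red knob at (284,205). The pink look-alike is at (153,290). The fixture yaw is about 0.13 rad. Next I'll look from close by.

Run:
```python
from h import *
from scipy.spatial.transform import Rotation as Ro
r=(Ro.from_euler("z",0.13)*Ro.from_rotvec([2.2214,2.2214,0])).as_rotvec()
robot.movep([500,60,230],r)
im,o=look("wrist",["fixture","stop_face","seat_rear","block_front","block_middle","block_rear","keeper_pivot","keeper_knob"])
[print(k,v) for k,v in o.items()]; save(im,"w1.png")
i=viewer.camera_info("wrist"); print(i)
s=robot.observe();print(s["t"],s["tcp_pos"],s["contact_force"])
```

```text
fixture []
stop_face []
seat_rear []
block_front [([499.8, 167.3, 7.5], 0.7)]
block_middle [([508.1, 117.6, 8.2], 0.76)]
block_rear [([518.0, 59.8, 5.6], 0.84)]
keeper_pivot [([445.1, 125.7, 33.0], 0.7)]
keeper_knob [([442.6, 47.6, 41.6], 0.92), ([508.8, 117.3, 10.6], 0.21)]
{'camera_matrix': array([[311.82639727,   0.        , 259.49181124],
       [  0.        , 311.82639727, 185.83027428],
       [  0.        ,   0.        ,   1.        ]]), 'k1': -0.07278711665991947, 'R': array([[ 9.91480067e-01,  1.30255151e-01,  9.34216427e-04],
       [ 1.24321420e-01, -9.48405429e-01,  2.91669894e-01],
       [ 3.88775222e-02, -2.89068743e-01, -9.56518583e-01]]), 't': array([-504.29072163,  -42.99764319,  405.27408998])}
2.0417 [500.21485216  59.81404947 229.7013868 ] [-0.26442523  0.5093735   0.45247745]
```

View pics/w1.png

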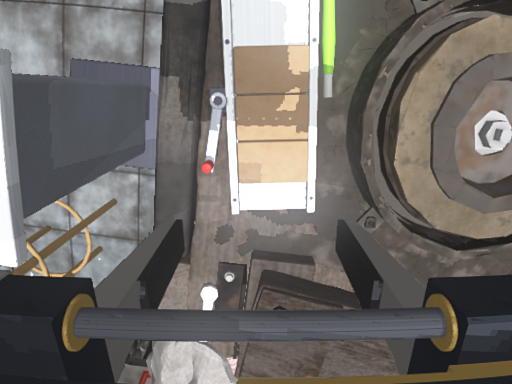

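The wrist view shows the row from (236,46) to (309,183), the channel's open end at row 212, the knob at (207,168) and the pivot at (218,100). Back-projecting these.

```bash
cat >> h.py <<'E'
def back(i,uv,z):
    K=np.array(i["camera_matrix"]);R=np.array(i["R"]);t=np.array(i["t"])
    p=cv2.undistortPoints(np.array([[uv]],float),K,np.array([i["k1"],0,0,0.]))[0,0]
    C=-R.T@t; d=R.T@np.array([p[0],p[1],1]); return np.round((C+d*(z-C[2])/d[2])[:2],1)
E
python3 - <<'E'
from h import *
i=viewer.camera_info("wrist")
for n,uv,z in [("Lend",(234,213),20),("Rend",(315,211),20),("Ltop",(224,20),20),("Rtop",(319,20),20),("rearL",(240,183),36),("rearR",(309,183),36),("frontL",(234,46),36),("frontR",(309,46),36),("knob",(207,168),53),("pivot",(218,100),37)]:
    print(n,back(i,uv,z))
c=cv2.resize(cv2.imread("pics/w1.png")[20:230,180:340],None,fx=3.0,fy=2.8,interpolation=2);cv2.imwrite("pics/w1c.png",c)
E
```

```text
Lend [476.7 -14.3]
Rend [581.8   2.2]
Ltop [440.4 214.3]
Rtop [545.9 228.5]
rearL [480.4  32.3]
rearR [563.9  43.3]
frontL [456.1 186.3]
frontR [537.2 197.2]
knob [441.2  50.4]
pivot [444.6 126.8]
```

View pics/w1c.png

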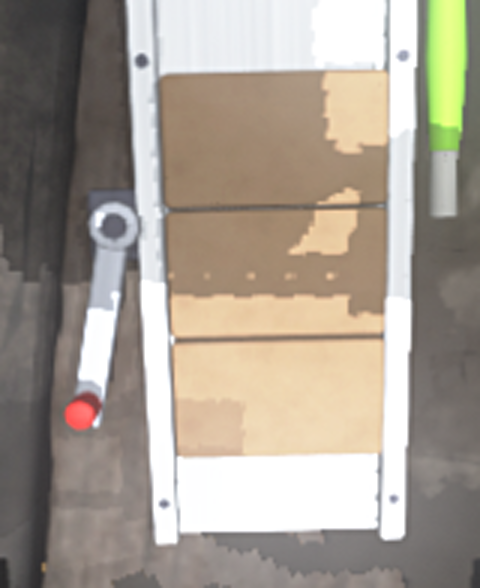

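```bash
cat >> h.py <<'E'
from scipy.spatial.transform import Rotation as Ro
YAW=0.156; O=np.array([504.4,152.,0]); F=Ro.from_euler("z",YAW)
rot=(F*Ro.from_rotvec([2.22144,2.22144,0])).as_rotvec()
W=lambda x,y,z:(O+F.apply([x,y,z]))
def force(): return F.inv().apply(robot.observe()["contact_force"])
def fix(): return F.inv().apply(robot.observe()["tcp_pos"]-O)
E
python3 - <<'E'
from h import *
robot.movep(W(0,-142,90),rot); grip(0.33)
robot.servo_line(W(0,-142,16),feed=100); f0=force(); print(f0.round(1),fix().round(1))
robot.servo_line(W(0,-131,16),feed=40);print((force()-f0).round(1))
robot.servo_line(W(0,-80,16),feed=35);print((force()-f0).round(1),fix().round(1))
robot.servo_line(W(0,-24,16),feed=35);print((force()-f0).round(1),fix().round(1))
y=-24
while y<-9:
    y+=1; robot.servo_line(W(0,y,16),feed=20); f=force()-f0; print(y,f.round(1),fix()[1].round(1))
    if f[1]<-8: break
print(robot.observe()["t"]); im=viewer.read_camera("wrist"); save(im,"w2.png")
E
```

```text
[-0.5  0.4 -0.7] [   0.5 -142.    16.4]
[ 0.  -0.7  1.1]
[ 0.2 -0.1  0.6] [  0.1 -80.   16.1]
[ 0.5 -0.4  2. ] [  0. -24.  16.]
-23 [ 1.6 -2.9  1.4] -23.0
-22 [ 0.2 -1.8  1.5] -21.8
-21 [ 0.7 -1.9  0.8] -20.8
-20 [ 1.  -2.5  1.8] -19.8
-19 [ 0.3 -2.   2.4] -19.2
-18 [ 0.2 -5.3  1.9] -19.1
-17 [ 0.1 -7.9  4.4] -19.0
-16 [ -0.5 -10.6   3.4] -19.0
10.3667
```

View pics/w2.png

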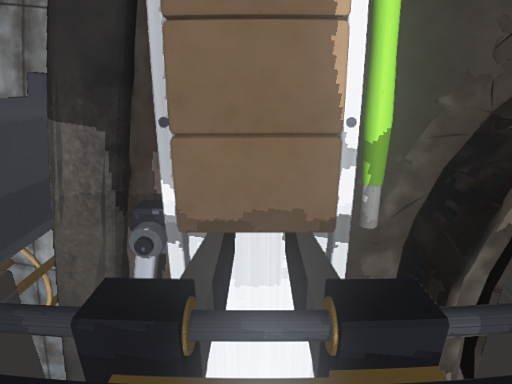

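The row came up hard: force rises with no further motion, within 3 mm of the estimate. I'll back off and look from above.

Run:
```python
from h import *
robot.servo_line(W(0,-55,16),feed=60); robot.servo_line(W(0,-55,100),feed=150); grip(0.0)
robot.movep(W(-30,-60,260),rot)
i=viewer.camera_info("wrist")
im,o=look("wrist",["block_front","block_middle","block_rear","keeper_pivot","keeper_knob","stop_face"])
for k,v in o.items():
    for p,c in v: print(k,(F.inv().apply(np.array(p)-O)).round(1),c)
save(im,"w3.png"); print(robot.observe()["t"])
```

```text
block_front [ -0.5 123.3   8.9] 0.62
block_middle [-1.2 70.3 10.7] 0.57
block_rear [-2.2 16.   8.9] 0.85
keeper_pivot [-59.9 -17.6  30.8] 0.82
keeper_pivot [-76.2 -92.1  43.4] 0.65
keeper_knob [-76.8 -93.4  40.7] 0.8
13.55
```

View pics/w3.png

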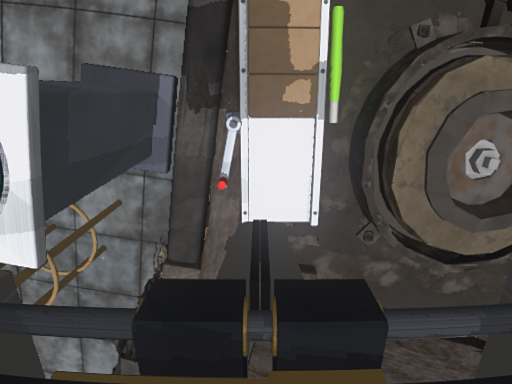

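The row is home, with the last block's rear face at (283,117). The keeper knob is at (222,184), still at about -0.2 rad. I'll now swing the keeper with the shut fingers, turning the tool along with the arm.

```bash
cat >> h.py <<'E'
P=np.array([-61.5,-17.])
def kp(th,back=16,z=39,flip=0):
    u=np.array([np.sin(th),-np.cos(th)]); d=np.array([np.cos(th),np.sin(th)])
    q=P+76*u-back*d
    r=Ro.from_euler("z",YAW+th-np.pi/2+flip)*Ro.from_rotvec([2.22144,2.22144,0])
    return W(q[0],q[1],z),r.as_rotvec()
E
python3 - <<'E'
from h import *
print(kp(0)[0],np.round(robot.observe()["joints"],2))
for fl in(0,np.pi):
  for a in [(-.25,29,90),(-.25,29,39),(-.25,16,39),(.3,),(.8,),(1.57,)]:
    q=kin.ik(*kp(*a,flip=fl)); print(fl,a,None if q is None else np.round(q,2))
E
```

```text
[442.29033622  48.08830833  39.        ] [-0.2   0.16 -0.05  1.93  0.01  1.06 -0.1 ]
0 (-0.25, 29, 90) [-0.33  0.27  0.14  2.26 -0.07  0.61 -1.81]
0 (-0.25, 29, 39) [-0.33  0.38  0.14  2.29 -0.11  0.48 -1.76]
0 (-0.25, 16, 39) [-0.32  0.4   0.14  2.26 -0.12  0.49 -1.75]
0 (0.3,) [-0.26  0.45  0.1   2.16 -0.08  0.53 -1.22]
0 (0.8,) [-0.22  0.49  0.02  2.08 -0.02  0.58 -0.8 ]
0 (1.57,) [-0.25  0.53 -0.05  1.99  0.04  0.62 -0.17]
3.141592653589793 (-0.25, 29, 90) [-0.06  0.28 -0.17  2.25  0.08  0.62  1.19]
3.141592653589793 (-0.25, 29, 39) [-0.07  0.39 -0.15  2.27  0.13  0.49  1.15]
3.141592653589793 (-0.25, 16, 39) [-0.07  0.41 -0.15  2.24  0.13  0.5   1.16]
3.141592653589793 (0.3,) [ 0.02  0.46 -0.23  2.14  0.2   0.55  1.67]
3.141592653589793 (0.8,) [ 0.06  0.52 -0.32  2.06  0.28  0.61  2.07]
3.141592653589793 (1.57,) [ 0.09  0.59 -0.47  1.97  0.42  0.68  2.65]
```

Run:
```python
from h import *
robot.movep(*kp(-.25,32,120))
p,r=kp(-.25,32); robot.servo_line(p,feed=100,rotation=r); f0=np.array(robot.observe()["contact_force"])
def go(th,feed=60,b=16):
    p,r=kp(th,b); robot.servo_line(p,feed=feed,rotation=r)
    f=robot.observe()["contact_force"]-f0; print(round(th,2),f.round(1)); return np.linalg.norm(f[:2])
for th in np.arange(-.25,1.5,.15): 
    if go(th)>12: print("stop"); break
else:
    th=1.49
    while th<1.68:
        if go(th,20)>7: break
        th+=.02
print(robot.observe()["t"])
p,r=kp(th,45); robot.servo_line(p,feed=60)
robot.servo_line(p+[0,0,110],feed=150)
i=viewer.camera_info("wrist"); im,o=look("wrist",["keeper_pivot","keeper_knob","block_rear"])
for k,v in o.items():
    for q,c in v: print(k,(F.inv().apply(np.array(q)-O)).round(1),c)
save(im,"w4.png"); print(robot.observe()["t"])
```

```text
-0.25 [-0.2 -0.2 -0.4]
-0.1 [-0.6 -0.4 -0. ]
0.05 [-1.   0.3  0.8]
0.2 [-0.7 -0.6  0.2]
0.35 [-0.4 -0.3 -0.1]
0.5 [ 0.1  0.3 -0.6]
0.65 [-1.2  0.1 -0.8]
0.8 [-0.5 -0.3  0.3]
0.95 [-0.6 -0.6 -0.3]
1.1 [ 0.1  0.6 -0. ]
1.25 [-0.2 -0.1 -0.7]
1.4 [ 1.4  0.2 -0.4]
1.49 [-0.2 -0.7 -0.6]
1.51 [-1.   1.  -0.7]
1.53 [-0.2 -0.3 -0.1]
1.55 [-0.  -0.   0.2]
1.57 [-0.5  1.2 -0.1]
1.59 [ 0.4 -3.3  0.5]
1.61 [-0.3 -6.2  0.7]
1.63 [ 0.9 -8.8  2. ]
22.4583
keeper_pivot [-61.7 -14.7  33.4] 0.73
keeper_knob [ 11.5 -20.6  43. ] 0.97
block_rear [-1.6 17.4 10.2] 0.89
24.175
```

View pics/w4.png

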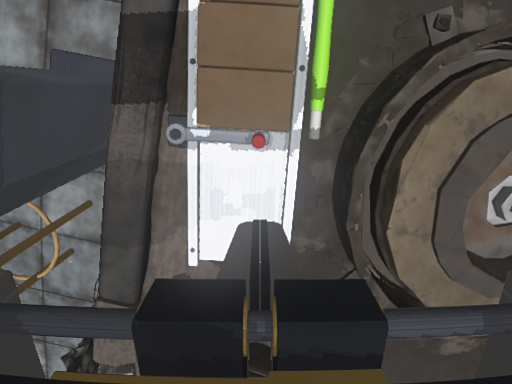

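The keeper met its limit (force rising from 1.59 on) and its arm lies parallel to the last block's rear face, with the knob at (258,141). One check of the front end.

Run:
```python
from h import *
robot.servo_line(W(0,-20,200),feed=200,rotation=rot); robot.servo_line(W(0,30,200),feed=150)
im=viewer.read_camera("wrist"); c=cv2.resize(im[0:240,130:390],None,fx=2.5,fy=2.5,interpolation=2); save(c,"w5.png")
print(robot.observe()["t"])
```

```text
25.1833
```

View pics/w5.png

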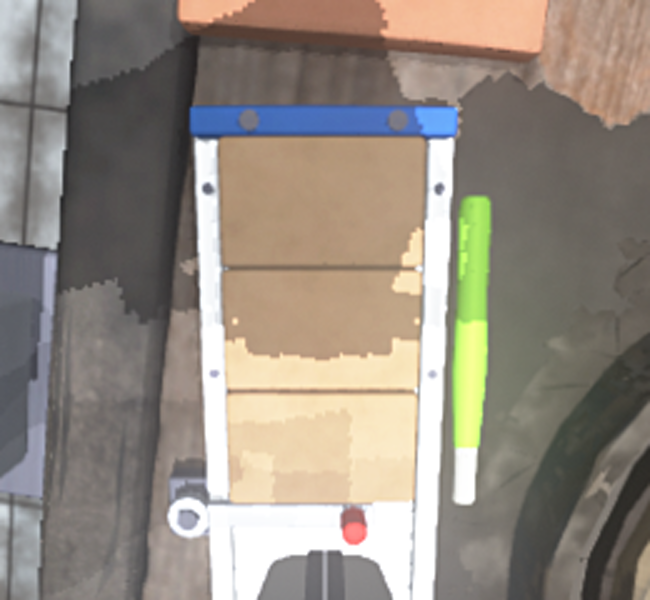

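The front block is flush against the blue stop (row 135), the row is closed up, and the keeper lies square behind it with the knob at (354,525).

```bash
python3 -c "
from h import *
print(robot.job_done())"
```

```text
the job is handed in; nothing more can be done
None
```

The job is handed in: the three blocks are seated as one closed row against the blue stop, and the keeper is swung to its limit, square behind the last block, at about 25 s of the 48 s allowed.

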